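Push the vial block home in the loading bay

TASK

Push the aluminium vial block along the bench into the blue loading bay until it sits fully home in the corner at the end with the green lamp: flat against the back rail and up against that end stop. Only push the block by its metal sides, keeping it down flat on the bench: do not lift or tip it or touch the glass vials on top, and leave the can, the bottle and the cup where they stand.

Things in the scene. Friction and masses are not known exactly. Their poses are not given: they have to be found in the camera images.
- block: The vial block: loose grey aluminium block, 90 mm along its x, 110 mm along its y, 40 mm high, flat on the bench. Origin: centre of its underside; z up. 0.45 to 0.8 kg with its vials; slides under a steady push of 2 to 6 N. It starts in front of the bay (robot's side), its 110 mm side up to 0.4 rad from the rail's direction.
- vials: Six capped glass vials fixed in the block's top, 2 rows along the block's y (x = -22 and 22 mm; y = -34, 0 and 34 mm): 21 mm wide black caps with an orange dot, their tops 55 mm above the bench. Origin: centre of the block's top face, 40 mm above the block's origin. Not to be touched.
- bay: Low blue frame fixed to the bench, a wide U open towards the robot, 22 mm high. Origin: middle of the back rail's inner face, at bench height; x away from the robot through the rail (24 mm thick, 380 long), y left along it. End stops: inner faces at y = +-170 mm, 20 mm thick, from x = -100 to 0 mm. Block home: 110 mm side along the rail, centre at x = -45, y = +-115 mm. Yaw varies by 0.25 rad.
- lamp_green: Green round lamp (20 mm across, on a 22 x 50 mm black foot, 16 mm high in all) on top of the bay's rail; it marks the end where the block belongs, which may be either. Origin: centre of its underside (bay x = 12 mm, y = +115 or -115 mm, z = 22 mm), axes parallel to the bay's.
- lamp_red: Red lamp of the same form, at the other end of the rail: not the place for the block. Origin likewise.
- can: Closed white can with a cream paper label, 56 mm across, 90 mm high, loose. Origin: centre of its underside. It, the bottle and the cup stand, in changing order, one beyond the rail and one outside each end stop. Leave alone.
- amber: Amber bottle with a white cap, 52 mm across, 100 mm high, loose. Origin: centre of its underside. Leave alone.
- cup: Open steel cup, 64 mm across the rim, 70 mm high, loose. Origin: centre of its underside. Leave alone.

How it is judged:
At the end, for the whole second after the job is handed in: The block rests flat in the corner at the green lamp: centre within 4 mm of home both towards the rail (45 mm from its face) and the end stop (55 mm), its 110 mm side along the rail within 0.05 rad, at rest; can, bottle and cup within 15 mm of where they began (x of block in the frame of lamp_green between -0.061 and -0.053 m and y of block in the frame of lamp_green between -0.004 and 0.004 m and angle between the y axis of block and the y axis of lamp_green, either way round below 0.05 rad and height (world z) of block below 0.004 m and angle between block's own z axis and vertical below 0.04 rad and linear speed of block below 0.01 m/s and distance of each of can, amber, cup from where it was at the start of the episode below 0.015 m); the robot touches nothing.
It fails at once if the block is lifted off the bench (origin over 6 mm up) (height (world z) of block above 0.006 m).
It fails at once if the block is tipped by more than 0.12 rad (angle between block's own z axis and vertical above 0.12 rad).
It fails at once if the robot touches the vials (over 1 N) (contact force between any of the fingers, the arm and vials above 1 N).
It fails at once if the can, bottle or cup is pushed more than 15 mm or tilted over 0.25 rad (distance of any of can, amber, cup from where it was at the start of the episode above 0.015 m or angle between any of can, amber, cup's own z axis and vertical above 0.25 rad).
It also fails if it takes over 64 s, if anything falls off the work surface, if the arm or the gripper's body presses on something with over 40 N, if the wrist force passes 120 N, or if a joint passes its speed limit or range.

ROBOT

A 6-joint arm with a two-finger parallel gripper is mounted at the origin on the work surface. World frame = base frame: x ahead of the robot, y to its left, z up, the work surface at z = 0. Lengths are in m, angles in rad, forces in N, time in s.
With the tool pointing down it reaches from about 0.2 to 0.875 m from the base axis. Payload 3.4 kg.
Tool frame: the origin (TCP) lies between the finger pads; the fingertips stand 25 mm ahead of it and the grasp point (between the pads) lies 6 mm ahead of it (r.nose_length is the z of the fingertips in the tool frame, in m); z points along the fingers, y is the line along which they close (so a half turn about z gives the same grasp; the last joint's range is limited). The gripper opens to 94 mm and grips with 3 to 60 N. Pads are 16 mm wide; open, the fingers measure 119 mm over their backs; the gripper's body (75 mm by 177 mm) begins 78 mm behind the grasp point.
Start: joints at [1.147, 0.276, 1.505, -0, 1.361, -0.121], TCP at [0.171, 0.549, 0.23] pointing down, gripper open.
Joint ranges: [-2.89, 2.89], [-0.75, 2.08], [0.22, 2.7], [-1.18, 4.32], [0.11, 2.71], [-2.7, 2.7]. Speed limits (rad/s): [2.57, 2.57, 3.14, 3.14, 3.14, 3.14].

INTERFACE

Orientations are given as a unit quaternion [w, x, y, z].
In Python, from plant import r, gripper_to, inverse_kinematics, vision, models, telemetry gives the robot as it stands. Calls block until the motion is done:
- r.move_to(position, orientation): joint-space move of the TCP to a pose.
- r.move_l(position, rot=None, vel=0.15, guard=None): straight line of the TCP; rot=None keeps the orientation; vel is the mean speed in m/s. With guard (N) it stops when the force on the tool has changed by that much, and returns True; else False.
- r.movej(angles): joint-space move.
- gripper_to(opening, f_grip=None): finger opening in m; f_grip is the grip in N (None keeps the last); returns when the fingers have stopped.
- r.hold(seconds).
- inverse_kinematics(position, orientation): joint angles nearest the present ones, or None.
- vision.snapshot(name): name is "scene" or "top" or "wrist"; returns the picture (384x512x3 uint8, red, green, blue); there is no depth.
- vision.get_calibration(name): a dict with "fx", "fy", "cx", "cy" (pixels), "D" ([k1, k2, p1, p2, k3] as OpenCV has them; the pictures are not rectified), "position" and "orientation" of the camera in the world. Camera axes: x right, y down, z forward; pixel columns grow to the right and rows downward; lengths in m; the calibration is good to about 2 mm. A picture is of the moment at which its call begins: read the wrist's pose just before it. get_calibration takes no time and is no camera call; for the wrist camera it gives the pose at the moment of the call.
A pose or a line that the arm cannot do raises r.PlanningError and nothing moves.
- r.sign_off(): hands the job in; it is judged then, once.
Trained networks look in the newest picture that a camera, given by its name, has taken for a name from the list of things; names that differ only in an ending like _2 or _b are one class to them, and where a whole thing is asked for, a point or a joint stands for the part that bears it (a point fixed in the world has none). Each returns a list of dicts, best first, with "score" (0 to 1); they miss things now and then, are a little off and sometimes report something else, mostly with a low value. They report only what shows in the picture. A call takes as long as a camera call.
- models.boxes_of(thing, camera): "at" ([x, y, z] in m, in world coordinates, good to about 4 mm: the middle of the surface that is visible of it).
- models.regions_of(thing, camera): "pixels" (384x512 bool, what is visible of it).
- models.mark_of(thing, camera): "at" ([x, y, z] in m, in world coordinates, good to about 4 mm: a listed point, or the origin of a listed thing).
Readings, each from a call of its own:
- telemetry.current_t(): time.
- telemetry.current_joints(): joint angles.
- telemetry.current_dq(): joint speeds.
- telemetry.current_joint_efforts(): joint torques, N m.
- telemetry.current_ee_pos(): TCP position.
- telemetry.current_tool_rot(): TCP orientation.
- telemetry.current_wrist_force(): force on the tool from outside, world axes, zero at the start.
- telemetry.current_torque(): the same for the moment, N m.
- telemetry.current_opening(): finger opening in m.
- telemetry.current_finger_force(): force on a finger pad.
Only numpy, scipy, OpenCV 4.12 (cv2) and the standard library are available. Lean on these libraries where they do the work, as an engineer would, in place of code of your own. Each camera call takes 0.05 s, during which the arm holds its last target. There are 200 camera calls.

## Working session

There is one attempt and no reset: what is moved stays moved. The work goes in short steps, each a Python script; the robot and the scene stay as the last script left them, time stands still between calls to the robot, and variables do not carry over. Pictures are saved under pics/ and viewed, at most 10 in all, crops included, and the job is handed in when it is done.

```bash
mkdir -p pics; ls
cat > h.py <<'E'
import numpy as np, cv2
from plant import r, gripper_to, inverse_kinematics, vision, models, telemetry
E
python3 - <<'E'
from h import *
for c in ["scene","top"]:
    im=vision.snapshot(c); cv2.imwrite(f"pics/{c}0.png",im[:,:,::-1])
    k=vision.get_calibration(c); print(c,np.round(k['position'],3),np.round(k['orientation'],3),k['fx'])
    for t in ["block","vials","bay","lamp_green","lamp_red","can","amber","cup"]:
        print(t,[(np.round(d['at'],3).tolist(),round(d['score'],2)) for d in models.mark_of(t,c)[:2]])
print(telemetry.current_t(), r.nose_length, telemetry.current_tool_rot())
E
```

```text
pics
scene [ 1.209 -0.547  0.899] [-0.343  0.861  0.348 -0.143] 488.65095208214115
block [([0.552, -0.066, 0.001], 0.85)]
vials [([0.551, -0.06, 0.046], 0.86)]
bay [([0.661, -0.05, 0.002], 0.63), ([0.624, -0.314, -0.0], 0.28)]
lamp_green [([0.682, -0.166, 0.023], 0.65), ([0.66, -0.049, 0.001], 0.56)]
lamp_red [([0.677, 0.064, 0.022], 0.69)]
can [([0.775, -0.064, 0.002], 0.57), ([0.676, 0.065, 0.023], 0.36)]
amber [([0.623, -0.319, 0.001], 0.67)]
cup [([0.627, 0.199, 0.002], 0.63)]
top [0.439 0.014 0.901] [-0.09   0.732 -0.671  0.079] 446.62498739739067
block [([0.55, -0.062, 0.004], 0.65)]
vials [([0.547, -0.06, 0.041], 0.68)]
bay [([0.667, -0.049, 0.005], 0.93)]
lamp_green [([0.674, -0.166, 0.022], 0.83)]
lamp_red [([0.677, -0.164, 0.021], 0.75), ([0.673, 0.064, 0.023], 0.64)]
can [([0.771, -0.068, 0.002], 0.66)]
amber [([0.623, -0.318, 0.0], 0.78)]
cup [([0.626, 0.196, -0.002], 0.7)]
0.9 0.025 [3.30241653e-05 1.50832541e-01 9.88559325e-01 6.12154253e-05]
```

View pics/top0.png

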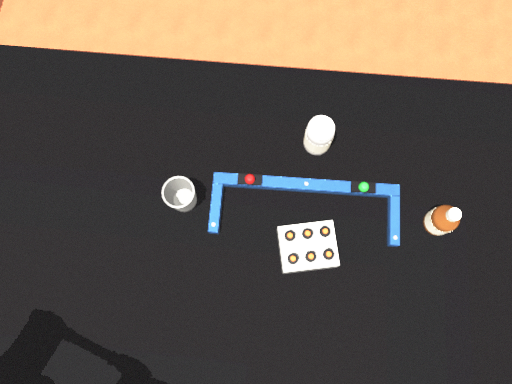

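View pics/scene0.png

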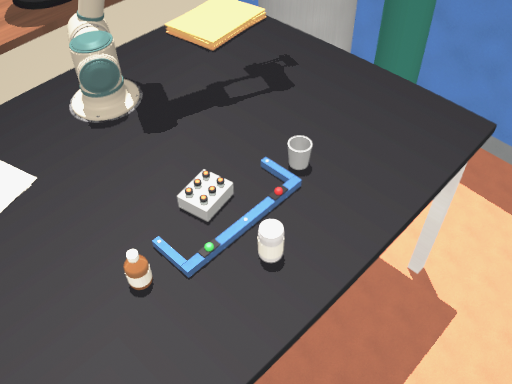

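The top view shows the block at about (308,247), with the green lamp at (364,187) on the robot's right, so the block belongs in the -y corner. The scene view agrees: green at (209,247), red at (278,191). Next I'll fit the block and bay poses from the cap dots and lamps in both cameras.

```bash
cat >> h.py <<'E'
from scipy.spatial.transform import Rotation as R
from scipy.optimize import least_squares, linear_sum_assignment
def K(c):
    k=vision.get_calibration(c); q=k['orientation']
    return np.array([[k['fx'],0,k['cx']],[0,k['fy'],k['cy']],[0,0,1]]),np.array(k['D'],float),R.from_quat([q[1],q[2],q[3],q[0]]).as_matrix(),np.array(k['position'])
def proj(k,P): return cv2.projectPoints((np.atleast_2d(P)-k[3])@k[2],np.zeros(3),np.zeros(3),k[0],k[1])[0][:,0]
def unproj(k,uv,z):
    n=cv2.undistortPoints(np.asarray(uv,float).reshape(-1,1,2),k[0],k[1])[:,0]
    d=np.c_[n,np.ones(len(n))]@k[2].T
    return k[3]+d*((z-k[3][2])/d[:,2])[:,None]
def tri(ks,uvs):
    A=np.zeros((3,3));b=np.zeros(3)
    for k,uv in zip(ks,uvs):
        d=unproj(k,[uv],0)[0]-k[3]; d/=np.linalg.norm(d); M=np.eye(3)-np.outer(d,d); A+=M; b+=M@k[3]
    return np.linalg.solve(A,b)
def blobs(m,lo,hi):
    n,_,s,c=cv2.connectedComponentsWithStats(m.astype(np.uint8))
    return np.array([c[i] for i in range(1,n) if lo<=s[i,4]<=hi])
def near(k,b,P,px): # blobs close to an expected point
    u=proj(k,P)[0]; return b[np.linalg.norm(b-u,axis=1)<px]
def model(p,pts): 
    c,s=np.cos(p[2]),np.sin(p[2]); pts=np.array(pts)
    return np.c_[p[0]+c*pts[:,0]-s*pts[:,1],p[1]+s*pts[:,0]+c*pts[:,1],pts[:,2]]
DOTS=[(x,y,.055) for x in(-.022,.022) for y in(-.034,0,.034)]
LAMPS=[(.012,.115,.038),(.012,-.115,.038)]
def look(cams,block0,green0,red0,verbose=True):
    ks,D,L=[],[],[]
    for c in cams:
        im=vision.snapshot(c); k=K(c); h=cv2.cvtColor(im,cv2.COLOR_RGB2HSV); H,S,V=[h[:,:,i].astype(int) for i in range(3)]
        o=near(k,blobs((H>5)&(H<28)&(S>110)&(V>120),3,300),[*block0,.055],60)
        g=near(k,blobs((H>45)&(H<80)&(S>120)&(V>80),10,500),[*green0,.038],20)
        e=near(k,blobs(((H<8)|(H>172))&(S>150)&(V>80),10,500),[*red0,.038],20)
        if verbose: print(c,'dots',len(o),'g',g.round(1).tolist(),'r',e.round(1).tolist())
        ks.append(k);D.append(o);L.append((e[0] if len(e) else None,g[0] if len(g) else None))
    def rb(p):
        out=[]
        for k,o in zip(ks,D):
            if len(o)==0: continue
            d=proj(k,model(p,DOTS))[:,None]-o[None]; i,j=linear_sum_assignment((d**2).sum(2)); out.append(d[i,j].ravel())
        return np.concatenate(out)
    def rl(p): return np.concatenate([proj(k,model(p,[LAMPS[i]]))[0]-l[i] for k,l in zip(ks,L) for i in(0,1) if l[i] is not None])
    best=min((least_squares(rb,[*block0,a]) for a in(-.45,-.2,0,.2,.45)),key=lambda s:s.cost)
    bay=least_squares(rl,[(green0[0]+red0[0])/2,(green0[1]+red0[1])/2,0])
    b,w=best.x,bay.x; c,s=np.cos(w[2]),np.sin(w[2]); d=b[:2]-w[:2]
    rel=np.array([c*d[0]+s*d[1],-s*d[0]+c*d[1],b[2]-w[2]])
    print('block',b.round(4),'rms px',np.sqrt((best.fun**2).mean()).round(2),'bay',w.round(4),np.abs(bay.fun).max().round(2),'rel',rel.round(4))
    return ks,D,L,b,w,rel
E
python3 - <<'E'
from h import *
ks,D,L,b,w,rel=look(["scene","top"],(.55,-.062),(.678,-.166),(.676,.064))
print('tri lamps',[tri(ks,[l[i] for l in L]).round(4).tolist() for i in(0,1)])
for d in model(b,DOTS):
    print(tri(ks,[o[np.argmin(np.linalg.norm(o-proj(k,d),axis=1))] for k,o in zip(ks,D)]).round(4))
for c in("scene","top"): look([c],(.55,-.062),(.678,-.166),(.676,.064),False)
E
```

```text
scene dots 6 g [[208.7, 247.7]] r [[278.3, 191.1]]
top dots 6 g [[363.1, 186.6]] r [[249.5, 178.5]]
block [ 0.5506 -0.0611  0.2103] rms px 0.23 bay [ 0.6668 -0.0521  0.0176] 2.87 rel [-0.1163 -0.007   0.1927]
tri lamps [[0.6768, 0.0643, 0.0287], [0.6801, -0.166, 0.026]]
[ 0.5365 -0.0992  0.0565]
[ 0.5289 -0.0658  0.0564]
[ 0.5219 -0.0326  0.0553]
[ 0.5791 -0.0898  0.0558]
[ 0.5721 -0.0567  0.0564]
[ 0.5652 -0.0235  0.0551]
block [ 0.5497 -0.0611  0.203 ] rms px 0.12 bay [ 0.6724 -0.0575  0.022 ] 0.2 rel [-0.1228 -0.0009  0.1809]
block [ 0.5511 -0.061   0.2143] rms px 0.09 bay [ 0.6641 -0.0495  0.0126] 0.73 rel [-0.1131 -0.0101  0.2017]
```

```bash
sed -i 's/,\.038),(\.012,-\.115,\.038)/,.0275),(.012,-.115,.0275)/' h.py
cat >> h.py <<'E'
G0,R0=(.680,-.166),(.677,.064)
BAY=np.array([.6665,-.0507,.0143])
def W(x,y,z,bay=BAY): return model(bay,[(x,y,z)])[0]
def Q(a,bay=BAY): # tool down, tool y at bay y turned by a
    q=(R.from_euler('z',bay[2]+a)*R.from_quat([0,1,0,0])).as_quat(); return [q[3],q[0],q[1],q[2]]
E
python3 - <<'E'
from h import *
ks,D,L,b,w,rel=look(["scene","top"],(.55,-.062),G0,R0,False)
out=[]
bayp=[(-.1,-.17,.022),(0,-.17,.022),(0,.17,.022),(-.1,.17,.022),(-.1,.19,.022),(.024,.19,.022),(.024,-.19,.022),(-.1,-.19,.022)]
blk=[(-.045,-.055,.04),(.045,-.055,.04),(.045,.055,.04),(-.045,.055,.04)]
for n,k,c in zip(("scene","top"),ks,((130,130),(190,150))):
    im=cv2.resize(cv2.imread(f"pics/{n}0.png")[c[1]:c[1]+150,c[0]:c[0]+230],None,fx=3.4,fy=2*1.0*1.0*1.0*1.7/1.7*1.0*1.0*1.0*1.0*1.7 if 0 else 3.4*.58,interpolation=cv2.INTER_CUBIC)
    for p,pts in((w,bayp),(b,blk)):
        u=(proj(k,model(p,pts))-c)*[3.4,3.4*.58]
        cv2.polylines(im,[u.astype(int)],True,(0,255,255),1)
    out.append(im)
cv2.imwrite("pics/ov.png",np.vstack(out)); print(out[0].shape)
E
```

```text
block [ 0.5507 -0.0611  0.21  ] rms px 0.25 bay [ 0.6665 -0.0509  0.0141] 0.49 rel [-0.116  -0.0086  0.1959]
(296, 782, 3)
```

View pics/ov.png

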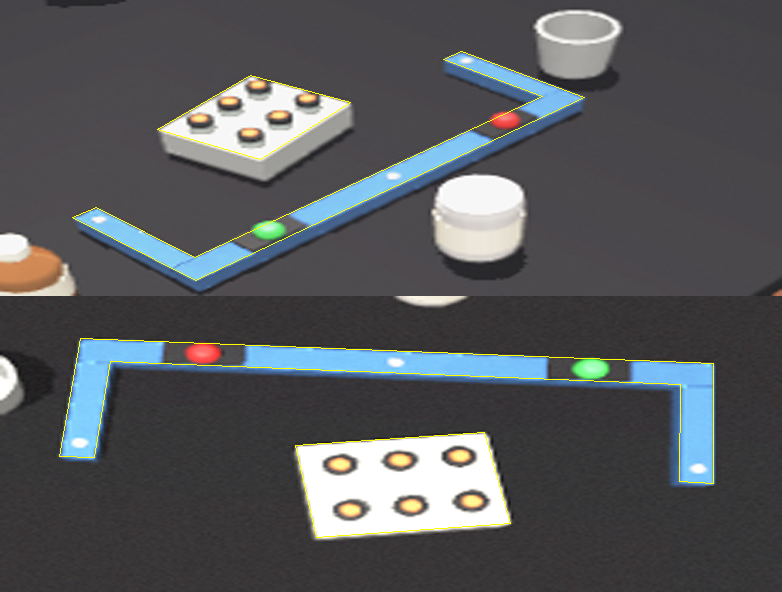

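The fitted outlines lie on both the block (centre near (403,485) in the lower panel) and the bay in both views, so the poses and heights check out. First push goes toward the rail, with two fingers on the near face.

Run:
```python
from h import *
gripper_to(.06)
y=-.0086
r.move_to(W(-.21,y,.15),Q(0)); r.move_l(W(-.21,y,.037))
print(telemetry.current_ee_pos(),telemetry.current_wrist_force())
g=r.move_l(W(-.115,y,.037),vel=.05,guard=25); print(g,telemetry.current_wrist_force())
if not g:
    g=r.move_l(W(-.092,y,.037),vel=.02,guard=15)
p=telemetry.current_ee_pos(); print(g,np.round(p,4),'bay x',(p-W(0,y,.037)).round(4),np.round(telemetry.current_wrist_force(),1),telemetry.current_t())
r.move_l(W(-.21,y,.037)); 
r.move_l(W(-.21,y,.15))
look(["scene","top"],(.62,-.06),G0,R0)
print(telemetry.current_t())
```

```text
[ 0.45731833 -0.06231566  0.03748913] [ 0.01561607 -0.03577848 -1.11429585]
False [-2.05268144 -0.33840845 -2.20280623]
True [ 0.5655 -0.0606  0.0366] bay x [-0.1011 -0.0013 -0.0004] [ 0.4 -0.2 -0.7] 8.1
scene dots 6 g [[208.7, 247.7]] r [[278.2, 191.2]]
top dots 5 g [[363.3, 186.3]] r [[249.4, 178.5]]
block [ 0.6214 -0.0684  0.0179] rms px 0.27 bay [ 0.6667 -0.051   0.0158] 0.49 rel [-0.0456 -0.0166  0.002 ]
9.95
```

Run:
```python
from h import *
gripper_to(.03)
x=-.046
for a in(np.pi/2,-np.pi/2):
    j=inverse_kinematics(W(x,.085,.15),Q(a)); print(a,j)
    if j is not None: break
r.move_to(W(x,.085,.15),Q(a)); r.move_l(W(x,.085,.037))
g=r.move_l(W(x,-.035,.037),vel=.05,guard=25); print(g,np.round(telemetry.current_wrist_force(),1))
if not g: g=r.move_l(W(x,-.060,.037),vel=.02,guard=15)
p=telemetry.current_ee_pos(); print(g,'rel y',(p-W(x,0,.037)).round(4),np.round(telemetry.current_wrist_force(),1),telemetry.current_t())
r.move_l(W(x,.04,.037)); r.move_l(W(x,.04,.15))
r.move_to(W(-.21,-.115,.15),Q(0))
look(["scene","top"],(.62,-.166),G0,R0)
print(telemetry.current_t())
```

```text
1.5707963267948966 None
-1.5707963267948966 [-5.78773052e-02  3.94953023e-01  1.52999601e+00 -4.44089210e-16
  1.21664362e+00 -7.21773052e-02]
False [-0.   2.6  0.4]
True rel y [ 0.0003 -0.0501 -0.0004] [0.6 0.3 0.5] 16.55
scene dots 6 g [[209.0, 248.0]] r [[278.3, 191.1]]
top dots 6 g [[363.3, 186.0]] r [[249.4, 178.5]]
block [ 0.6227 -0.1663  0.0148] rms px 0.29 bay [ 0.6672 -0.0511  0.0195] 0.44 rel [-0.0468 -0.1144 -0.0047]
19.975
```

Run:
```python
from h import *
gripper_to(.06); y=-.115
r.move_l(W(-.15,y,.15)); r.move_l(W(-.15,y,.037))
g=r.move_l(W(-.09,y,.037),vel=.025,guard=15)
p=telemetry.current_ee_pos(); print(g,'rel',(p-W(0,y,.037)).round(4))
r.move_l(W(-.16,y,.037)); r.move_l(W(-.16,y,.15))
gripper_to(.03); x=-.046; a=-np.pi/2
r.move_to(W(x,.02,.15),Q(a)); r.move_l(W(x,-.02,.15)); r.move_l(W(x,-.02,.037))
g=r.move_l(W(x,-.06,.037),vel=.02,guard=15)
p=telemetry.current_ee_pos(); print(g,'rel y',(p-W(x,0,.037)).round(4))
r.move_l(W(x,.04,.037)); r.move_l(W(x,.04,.15)); r.move_to(W(-.25,.1,.2),Q(a))
look(["scene","top"],(.62,-.166),G0,R0)
for c in("scene","top"):
    cv2.imwrite(f"pics/{c}1.png",vision.snapshot(c)[:,:,::-1])
    for t in ("can","amber","cup"): print(t,[np.round(d['at'],3).tolist() for d in models.mark_of(t,c)[:1]])
print(telemetry.current_t())
```

```text
True rel [-0.101  -0.0011 -0.0007]
True rel y [ 0.0004 -0.0501 -0.0003]
scene dots 6 g [[209.0, 248.0]] r [[278.2, 191.2]]
top dots 6 g [[363.3, 186.1]] r [[249.4, 178.5]]
block [ 0.6228 -0.1665  0.0177] rms px 0.31 bay [ 0.6671 -0.0511  0.0189] 0.45 rel [-0.0465 -0.1146 -0.0012]
can [[0.775, -0.065, 0.002]]
amber []
cup [[0.628, 0.198, 0.003]]
can [[0.772, -0.064, 0.002]]
amber [[0.628, 0.198, 0.0]]
cup [[0.628, 0.196, -0.001]]
33.6083
```

View pics/top1.png

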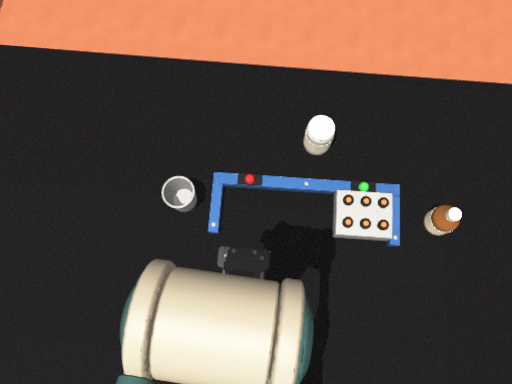

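The block sits in the corner under the green lamp at about (363,215), and the can, bottle (445,217) and cup are where they began. Both repeat pushes stopped at the same positions as the earlier ones, so the block is seated.

```bash
python3 -c "
from h import *
print(r.sign_off())"
```

```text
the job is handed in; nothing more can be done
None
```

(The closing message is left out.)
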